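# Walk the valve block round to the rail

## Task

The heavy aluminium valve block lies turned away from the slotted rail that is bolted to the bench beside it. Without grasping, lifting or tipping it, walk it round with fingertip pushes at its corners, one end and then the other as needed, until its port side (the side with the row of three plugs along its top edge) faces the rail squarely, still at least a finger's width clear of it. Then push the block up until the port side sits flush against the rail with neither end sticking out past the rail's ends, take the hand away, and leave the other things where they are.

Things in the scene. Friction and masses are not known exactly. Their poses are not given: they have to be found in the camera images.
- block: drilled aluminium block, 120 mm (its x) by 88 mm (its y) by 35 mm tall, 0.8 to 1 kg, loose on the bench. Origin at the centre of its underside, z up. Port side = its +y long side: three dark port holes, and three dark round plugs (17 mm wide, 5 mm high) on the top, 18 mm in from that side. Pushed on a long side 40 mm from the middle, it turns about a point some 40 mm the other side of its centre
- ports (a point): centre of the block's port face: 44 mm from the block's origin along its +y, 18 mm up
- rail: the fence: slotted aluminium profile bolted to the bench, 340 mm long (its x), 40 mm wide (its y), 40 mm tall, black end caps. Origin at the centre of its underside; its upright faces lie 20 mm either side along its y. It stands to the left or the right of the block, roughly along the robot's forward direction
- tray: open grey parts tray with fittings, screwed to the bench on the side of the block away from the rail; 260 mm (its x) by 100 mm (its y) by 35 mm tall, contents up to 33 mm high. Origin at the centre of its underside
- wrench: bystander, loose: a 160 mm steel wrench lying flat; origin under its middle
- coupling: bystander, loose: a brass pipe coupling, 30 mm diameter, standing 52 mm tall; origin at the centre of its underside
- valve: bystander, loose: a small steel needle valve with a black round knob, 54 mm over its brass stubs, 52 mm tall; origin at the centre of its underside
- gauge: bystander, loose: a round pressure gauge lying on its back, 64 mm diameter, 24 mm thick, with a brass stem; origin at the centre of its underside
- jar: bystander, loose: a clear jar with a black cap, 52 mm diameter, 60 mm tall; origin at the centre of its underside
- driver: bystander, loose: a 170 mm screwdriver with a black handle lying flat; origin under its middle
- flange: bystander, loose: a steel ring, 48 mm outside diameter, 12 mm thick, lying flat; origin at the centre of its underside
Things that resemble listed ones, but are neither listed nor needed, are in the scene too. Several things look just like the block: the one meant starts farthest to the robot's right.

How it is judged:
On the way:
1. block turned so that its port side faces the rail within 10 degrees, with a gap of more than about 10 mm still open between them (angle between the x axis of block and the x axis of rail, either way round below 0.175 rad and y of rail in the frame of block above 0 m and (y of ports in the frame of rail above 0.03 m or y of ports in the frame of rail below -0.03 m)), for 0.2 s.
At the end, for the whole second after the job is handed in: The block lies flat and at rest with its port side against the rail: the middle of the port face within 4.5 mm of the rail's face, parallel within 3 degrees, and neither end more than 2 mm past the rail's ends (y of rail in the frame of block above 0 m and angle between the x axis of block and the x axis of rail, either way round below 0.05 rad and y of ports in the frame of rail between -0.0245 and 0.0245 m and x of block in the frame of rail between -0.112 and 0.112 m and height (world z) of block below 0.004 m and angle between block's own z axis and vertical below 0.05 rad and linear speed of block below 0.01 m/s); the robot touches nothing.
It fails at once if the block is lifted off the bench or tipped (height (world z) of block above 0.01 m or angle between block's own z axis and vertical above 0.2 rad).
It fails at once if another loose thing is disturbed (moved more than 20 mm) (distance of any of wrench, coupling, valve, gauge, jar, driver, flange from where it was at the start of the episode above 0.02 m).
It also fails if it takes over 67 s, if anything falls off the work surface, if the arm or the gripper's body presses on something with over 40 N, if the wrist force passes 120 N, or if a joint passes its speed limit or range.

## Robot

A 6-joint arm with a two-finger parallel gripper is mounted at the origin on the work surface. World frame = base frame: x ahead of the robot, y to its left, z up, the work surface at z = 0. Lengths are in m, angles in rad, forces in N, time in s.
With the tool pointing down it reaches from about 0.35 to 1 m from the base axis. Payload 7.1 kg.
Tool frame: the origin (TCP) lies on the centre line of the jaws, within the pads' length; the fingertips stand 25 mm ahead of it and the grasp point (between the pads) lies 6 mm ahead of it; z points along the fingers, y is the direction in which the jaws open and shut (so a half turn about z gives the same grasp; the last joint's range is limited). The gripper opens to 85 mm and grips with 20 to 120 N. Pads are 22 mm wide; open, the fingers measure 114 mm over their backs; the gripper's body (76 mm by 85 mm) begins 54 mm behind the grasp point. The pads swing forward as they close: fully open they stand 13 mm farther back than shut.
Start: joints at [1.261, 0.423, 1.63, -0, 1.089, -0.019], TCP at [0.179, 0.599, 0.256] pointing down, gripper open.
Joint ranges: [-3, 3], [-0.9, 2.11], [0.09, 2.58], [-1.31, 4.45], [0.11, 2.69], [-2.54, 2.54]. Speed limits (rad/s): [2.39, 2.39, 3.01, 3.14, 3.14, 3.14].

## Interface

Orientations are given as a unit quaternion [x, y, z, w].
In Python, from rig import readout, optics, ticket gives the robot as it stands.
- The arm moves only by the tool carry_out, never from a script. Its argument "motion" is a list of rows, each an object with "claw": the closure, from -1 (fully open) to 1 (shut); "xyz": the shift along the tool's x, y, z in mm, a list of three; "spin": the turn about the tool's z in rad. A call has 1 to 20 rows; each row is the pose to reach, as a shift and turn from the pose commanded when the call began, along the tool's axes at that moment; what a row does not reach only later rows make up. A row lasts 1/12 s, in which the tool goes at most 41.7 mm and 7.16 degrees, less where a joint would pass 70% of its speed; a pose out of reach is approached as far as the arm can. A call with a gripper value outside its range is refused whole. The fingers move at their own pace and stop on an object; "squeeze" is the grip in N (left out, the last holds). Time passes only in rows, so rows that repeat a pose let the fingers close. It gives the time, the measured TCP pose, the force and the opening at its end, in the units of the state.
- readout.get_obs(): the state, without advancing time (a new reading comes with each control period).
- optics.read_camera(name): name is "scene" or "top" or "wrist"; returns (picture, depth): 384x512x3 uint8, blue, green, red; 384x512 float32, m along the optical axis (not along the pixel's ray), 0 where there is no reading.
- optics.get_calibration(name): a dict with "fovy" (degrees; the focal length in pixels is half the picture's height over the tangent of half this angle, whatever the lens; pixels are square), "cx", "cy" (the principal point, pixels), "origin" and "attitude" of the camera in the world. Camera axes: x right, y up, looking along -z (the intrinsics and any distortion apply to the point x, -y, -z); pixel columns grow to the right and rows downward; lengths in m; the calibration is good to about 2 mm. A picture is of the moment at which its call begins: read the wrist's pose just before it. get_calibration takes no time and is no camera call; for the wrist camera it gives the pose at the moment of the call.
- ticket.close_job(): hands the job in, once; it reports no verdict.
The state is a dict: "time": time; "joint_positions": joint angles; "joint_velocities": joint speeds; "tau": joint torques, N m; "position": TCP position; "eef_rot": TCP orientation; "force": force on the tool from outside, world axes, zero at the start; "moment": the same for the moment, N m; "width": finger opening in m.
Only numpy, scipy, OpenCV 4.12 (cv2) and the standard library are available. Lean on these libraries where they do the work, as an engineer would, in place of code of your own. Each camera call takes 0.05 s, during which the arm holds its last target.

## Working session

There is one attempt and no reset: what is moved stays moved. The work goes in short steps, Python scripts to look and compute and a tool call to move; the robot and the scene stay as the last step left them, time stands still between calls to the robot, and variables do not carry over. Pictures are saved under pics/ and viewed, and the job is handed in when it is done.

Besides the shell and the picture viewer there is one more tool, called after ">>>" as name([rows], argument=value, ...), one row to a line, values as JSON. carry_out: Moves the arm, as the interface text tells. Its arguments: {"type":"object","properties":{"motion":{"type":"array"},"squeeze":{"type":"number"}},"required":["motion"]}

```bash
ls; mkdir -p pics; python3 - <<'E'
from rig import readout, optics
import cv2,json
print(readout.get_obs())
for n in("top","scene"):
    p,d=optics.read_camera(n); cv2.imwrite(f"pics/{n}0.png",p); c=optics.get_calibration(n); print(n,c)
    import numpy as np; np.save(f"pics/{n}0.npy",d)
E
```

```text
pics
{'time': 0.0, 'joint_positions': array([ 1.26098348e+00,  4.23867857e-01,  1.63070837e+00, -1.69687515e-05,
        1.08861261e+00, -1.90388743e-02]), 'joint_velocities': array([ 1.62869725e-03,  9.21458061e-05,  4.61588784e-04,  2.54678896e-04,
       -7.45243336e-04,  1.99330711e-03]), 'tau': array([-1.73858669e-03, -5.57400870e+01, -2.81747478e+01, -1.38179030e-04,
        7.34282919e-03, -3.75062575e-05]), 'position': array([0.17902662, 0.59826453, 0.25552158]), 'eef_rot': array([ 1.44871398e-01,  9.89450171e-01, -7.88561409e-04, -1.23224542e-04]), 'force': array([-0.11955736,  0.02618306, -0.30608542]), 'moment': array([ 0.00833672,  0.02515426, -0.01512421]), 'width': 0.08546955949577287}
top {'fovy': 46.330232549894404, 'cx': 261.980731239154, 'cy': 193.7130893412393, 'origin': array([0.4098558 , 0.0137324 , 1.25214744]), 'attitude': array([ 0.04228957, -0.02061482, -0.69753499,  0.71500458])}
scene {'fovy': 42.85038967738237, 'cx': 252.85825953445007, 'cy': 192.49514046906717, 'origin': array([1.28974622, 0.11165138, 1.22979341]), 'attitude': array([0.19032117, 0.2098259 , 0.69921903, 0.65638685])}
```

View pics/top0.png

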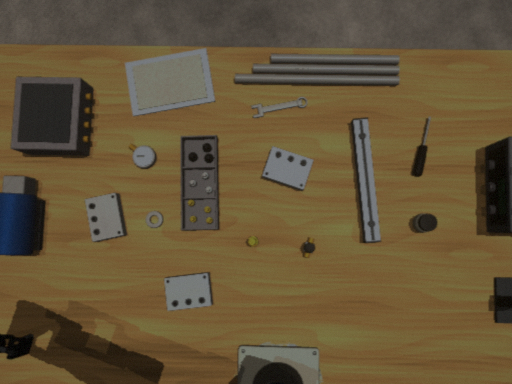

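View pics/scene0.png

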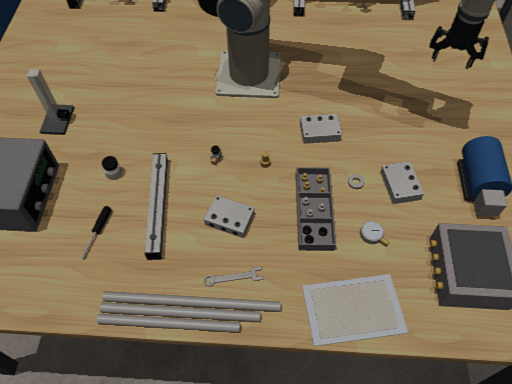

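```bash
cat > h.py <<'E'
import numpy as np,cv2
from rig import readout, optics
from scipy.spatial.transform import Rotation as R
def cloud(n,d):
    c=optics.get_calibration(n); h,w=d.shape; f=h/2/np.tan(np.radians(c['fovy'])/2)
    v,u=np.mgrid[0:h,0:w]
    P=np.stack([(u-c['cx'])/f*d,-(v-c['cy'])/f*d,-d],-1)
    return P@R.from_quat(c['attitude']).as_matrix().T+c['origin']
def px(n,u,v,z):
    c=optics.get_calibration(n); f=192/np.tan(np.radians(c['fovy'])/2)
    r=R.from_quat(c['attitude']).as_matrix()@np.array([(u-c['cx'])/f,-(v-c['cy'])/f,-1])
    return c['origin']+r*(z-c['origin'][2])/r[2]
E
python3 - <<'E'
from h import *
d=np.load('pics/top0.npy');p=cv2.imread('pics/top0.png')
P=cloud('top',d)
for (u,v) in[(230,250),(330,250),(330,120)]: print(P[v,u])
def blob(n,u0,v0,u1,v1,lo,hi):
    m=np.zeros(d.shape,bool); m[v0:v1,u0:u1]=1; m&=(P[...,2]>lo)&(P[...,2]<hi)
    q=P[m]; r=cv2.minAreaRect((q[:,:2]*1000).astype(np.float32)); print(n,len(q),'z',np.median(q[:,2]).round(4),[np.round(a,1) for a in (*r[0],*r[1],r[2])], 'box',cv2.boxPoints(r).round(0).tolist())
blob('block',255,140,320,195,.025,.05)
blob('rail',345,112,386,248,.03,.055)
blob('tray',176,130,224,236,.012,.05)
blob('wrench',248,93,310,120,.004,.05)
blob('coupling',243,230,262,250,.015,.08)
blob('valve',298,235,320,260,.012,.08)
blob('jar',408,208,442,236,.02,.08)
c=cv2.resize(p[90:270,170:450],None,fx=2.8,fy=2.8,interpolation=cv2.INTER_CUBIC); cv2.imwrite('pics/c0.png',c)
E
```

```text
[0.36219776 0.13822988 0.00144491]
[ 0.36955082 -0.13849938 -0.00273432]
[ 0.73486031 -0.13343757  0.0011288 ]
block 1404 z 0.0349 [np.float64(592.5), np.float64(-13.8), np.float64(119.3), np.float64(88.6), np.float64(72.6)] box [[532.0, -57.0], [617.0, -84.0], [653.0, 30.0], [568.0, 56.0]]
rail 1930 z 0.0399 [np.float64(564.4), np.float64(-227.5), np.float64(339.7), np.float64(41.9), np.float64(6.1)] box [[393.0, -225.0], [398.0, -267.0], [735.0, -230.0], [731.0, -189.0]]
tray 1231 z 0.0283 [np.float64(547.9), np.float64(229.5), np.float64(260.6), np.float64(101.6), np.float64(2.9)] box [[415.0, 274.0], [420.0, 172.0], [681.0, 185.0], [675.0, 287.0]]
wrench 388 z 0.0068 [np.float64(771.9), np.float64(13.4), np.float64(75.1), np.float64(173.5), np.float64(1.0)] box [[733.0, 100.0], [736.0, -74.0], [811.0, -73.0], [808.0, 101.0]]
coupling 91 z 0.0248 [np.float64(389.0), np.float64(76.9), np.float64(27.2), np.float64(27.1), np.float64(46.2)] box [[370.0, 76.0], [389.0, 58.0], [408.0, 77.0], [389.0, 96.0]]
valve 159 z 0.0471 [np.float64(376.9), np.float64(-75.9), np.float64(27.0), np.float64(53.1), np.float64(72.1)] box [[347.0, -81.0], [398.0, -97.0], [406.0, -71.0], [356.0, -55.0]]
jar 349 z 0.0589 [np.float64(451.9), np.float64(-383.1), np.float64(47.3), np.float64(47.0), np.float64(50.1)] box [[419.0, -386.0], [455.0, -416.0], [485.0, -380.0], [449.0, -350.0]]
```

View pics/c0.png

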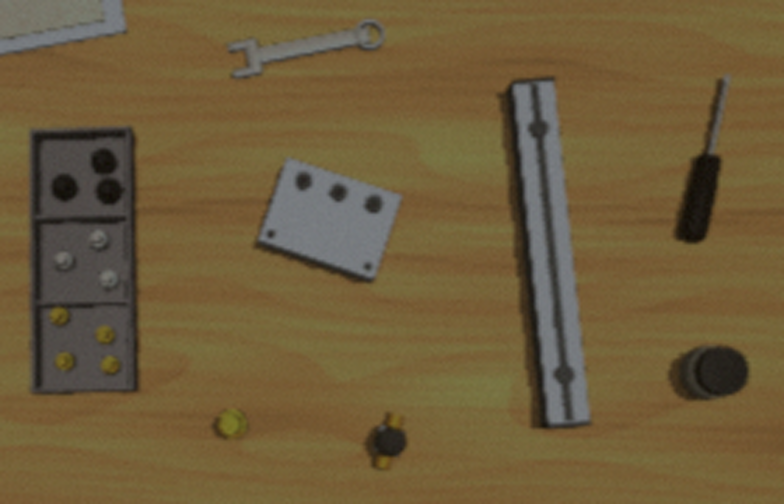

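>>> carry_out([
  {"claw": 1,"xyz": [-497,-426,80],"spin": 0.016},
  {"claw": 1,"xyz": [-497,-426,80],"spin": 0.016},
  {"claw": 1,"xyz": [-497,-426,80],"spin": 0.016},
  {"claw": 1,"xyz": [-497,-426,80],"spin": 0.016},
  {"claw": 1,"xyz": [-497,-426,80],"spin": 0.016},
  {"claw": 1,"xyz": [-497,-426,80],"spin": 0.016},
  {"claw": 1,"xyz": [-497,-426,80],"spin": 0.016},
  {"claw": 1,"xyz": [-497,-426,80],"spin": 0.016},
  {"claw": 1,"xyz": [-497,-426,80],"spin": 0.016},
  {"claw": 1,"xyz": [-497,-426,80],"spin": 0.016},
  {"claw": 1,"xyz": [-497,-426,80],"spin": 0.016},
  {"claw": 1,"xyz": [-497,-426,80],"spin": 0.016},
  {"claw": 1,"xyz": [-497,-426,80],"spin": 0.016},
  {"claw": 1,"xyz": [-497,-426,80],"spin": 0.016},
  {"claw": 1,"xyz": [-497,-426,80],"spin": 0.016},
  {"claw": 1,"xyz": [-497,-426,80],"spin": 0.016},
  {"claw": 1,"xyz": [-497,-426,80],"spin": 0.016},
  {"claw": 1,"xyz": [-497,-426,80],"spin": 0.016},
  {"claw": 1,"xyz": [-497,-426,80],"spin": 0.016},
  {"claw": 1,"xyz": [-497,-426,80],"spin": 0.016},
])

```text
time: 1.77
position: [0.5323, 0.049, 0.1762]
eef_rot: [0.152, 0.988, -0.0, -0.0]
force: [-0.3, 0.7, 0.4]
width: 0.0003
```

>>> carry_out([
  {"claw": 1,"xyz": [0,0,35],"spin": 0},
  {"claw": 1,"xyz": [0,0,70],"spin": 0},
  {"claw": 1,"xyz": [0,0,105],"spin": 0},
  {"claw": 1,"xyz": [0,0,130],"spin": 0},
  {"claw": 1,"xyz": [0,0,138],"spin": 0},
  {"claw": 1,"xyz": [0,0,138],"spin": 0},
])

```text
time: 2.27
position: [0.5313, 0.0492, 0.0367]
eef_rot: [0.152, 0.988, -0.0, -0.002]
force: [0.3, -0.5, -0.2]
width: 0.0
```

```bash
cat >> h.py <<'E'
def look(tag,lo=.025,win=(240,130,345,215)):
    o=readout.get_obs()
    p,d=optics.read_camera('top'); P=cloud('top',d); cv2.imwrite(f'pics/{tag}.png',cv2.resize(p[90:270,170:450],None,fx=2.8,fy=2.8,interpolation=cv2.INTER_CUBIC)); np.save(f'pics/{tag}.npy',d)
    x,y=R.from_quat(o['eef_rot']).as_matrix()[:,:2].T
    print('t',o['time'],'tcp',(o['position']*1000).round(1),'toolx',x.round(3),'tooly',y.round(3),'yaw y deg',np.degrees(np.arctan2(y[1],y[0])).round(2),'F',o['force'].round(1),'q',o['joint_positions'].round(2))
    u0,v0,u1,v1=win
    m=np.zeros(d.shape,bool); m[v0:v1,u0:u1]=1; m&=(P[...,2]>lo)&(P[...,2]<.042)
    n,l,s,_=cv2.connectedComponentsWithStats(m.astype(np.uint8)); 
    for k in range(1,n):
        if s[k,4]<150: continue
        q=P[l==k]; r=cv2.minAreaRect((q[:,:2]*1000).astype(np.float32)); print('blob',s[k,4],[round(float(a),1) for a in (*r[0],*r[1],r[2])],cv2.boxPoints(r).round(0).tolist())
E
python3 -c "
from h import *
look('l1')"
```

```text
t 2.2667 tcp [531.3  49.2  36.7] toolx [-0.954  0.3    0.004] tooly [ 0.3    0.954 -0.002] yaw y deg 72.53 F [ 0.3 -0.5 -0.2] q [ 0.07  0.64  1.93  0.    0.57 -1.2 ]
blob 719 [592.3, -13.9, 119.0, 88.2, 72.7] [[533.0, -58.0], [617.0, -84.0], [652.0, 30.0], [568.0, 56.0]]
```

View pics/l1.png

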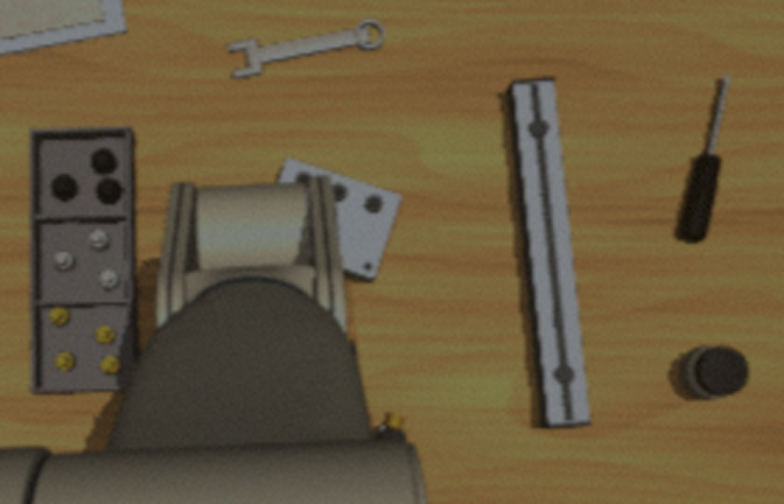

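>>> carry_out([
  {"claw": 1,"xyz": [-7,0,0],"spin": 0},
  {"claw": 1,"xyz": [-14,0,0],"spin": 0},
  {"claw": 1,"xyz": [-18,0,0],"spin": 0},
  {"claw": 1,"xyz": [-22,0,0],"spin": 0},
  {"claw": 1,"xyz": [-26,1.6,0],"spin": 0.05},
  {"claw": 1,"xyz": [-30.2,3.1,0],"spin": 0.1},
  {"claw": 1,"xyz": [-34.3,4.3,0],"spin": 0.15},
  {"claw": 1,"xyz": [-38.6,5.4,0],"spin": 0.2},
  {"claw": 1,"xyz": [-42.9,6.2,0],"spin": 0.25},
  {"claw": 1,"xyz": [-47.2,6.8,0],"spin": 0.3},
  {"claw": 1,"xyz": [-51.5,7.2,0],"spin": 0.35},
  {"claw": 1,"xyz": [-56,7.3,0],"spin": 0.4},
  {"claw": 1,"xyz": [-56,7.3,0],"spin": 0.4},
])

```text
time: 3.4
position: [0.5898, 0.0382, 0.0391]
eef_rot: [0.347, 0.938, 0.0, 0.001]
force: [0.1, -0.5, 0.6]
width: -0.0002
```

```bash
python3 -c "
from h import *
look('l2')"
```

```text
t 3.4 tcp [589.8  38.2  39.1] toolx [-0.759  0.651 -0.001] tooly [0.651 0.759 0.001] yaw y deg 49.38 F [ 0.1 -0.5  0.6] q [ 0.04  0.69  1.8   0.    0.65 -0.82]
blob 469 [599.2, -72.0, 116.1, 58.9, 5.3] [[539.0, -48.0], [544.0, -107.0], [660.0, -96.0], [654.0, -37.0]]
```

View pics/l2.png

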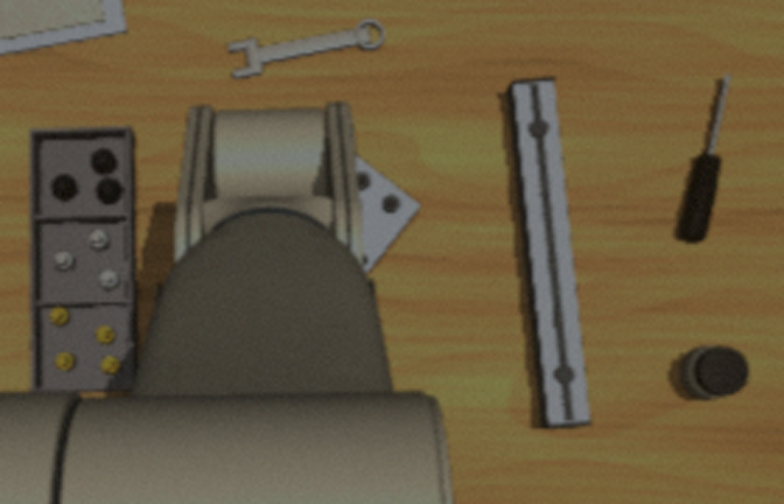

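```bash
cat > s.py <<'E'
from h import *
import sys
def both(tag):
    o=readout.get_obs(); Q=[]
    x,y=R.from_quat(o['eef_rot']).as_matrix()[:,:2].T
    print('t',o['time'],'tcp',(o['position']*1000).round(1),'toolx',x.round(3),'tooly',y.round(3),'yaw y',np.degrees(np.arctan2(y[1],y[0])).round(2))
    for n in('top','scene'):
        p,d=optics.read_camera(n); P=cloud(n,d); 
        cv2.imwrite(f'pics/{tag}{n}.png',cv2.resize(p[90:270,170:450] if n=='top' else p[120:300,120:400],None,fx=2.8,fy=2.8,interpolation=cv2.INTER_CUBIC))
        m=(P[...,2]>.028)&(P[...,2]<.040)&(P[...,0]>.42)&(P[...,0]<.74)&(P[...,1]<.13)&(P[...,1]>-.2+(P[...,0]-.564)*.107)
        k,l,s,_=cv2.connectedComponentsWithStats(m.astype(np.uint8))
        if k<2: continue
        j=1+np.argmax(s[1:,4]); q=P[l==j][:,:2]*1000; Q.append(q)
        r=cv2.minAreaRect(q.astype(np.float32)); print(n,len(q),[round(float(a),1) for a in (*r[0],*r[1],r[2])],cv2.boxPoints(r).round(0).tolist())
both(sys.argv[1])
E
python3 s.py l3
```

```text
t 3.45 tcp [589.6  38.   39. ] toolx [-0.761  0.649 -0.001] tooly [0.649 0.761 0.001] yaw y 49.54
top 435 [599.1, -71.9, 116.8, 58.9, 5.4] [[538.0, -48.0], [544.0, -107.0], [660.0, -96.0], [654.0, -37.0]]
scene 1136 [605.3, -26.9, 121.8, 99.4, 53.5] [[529.0, -46.0], [609.0, -105.0], [681.0, -8.0], [602.0, 52.0]]
```

View pics/l3scene.png

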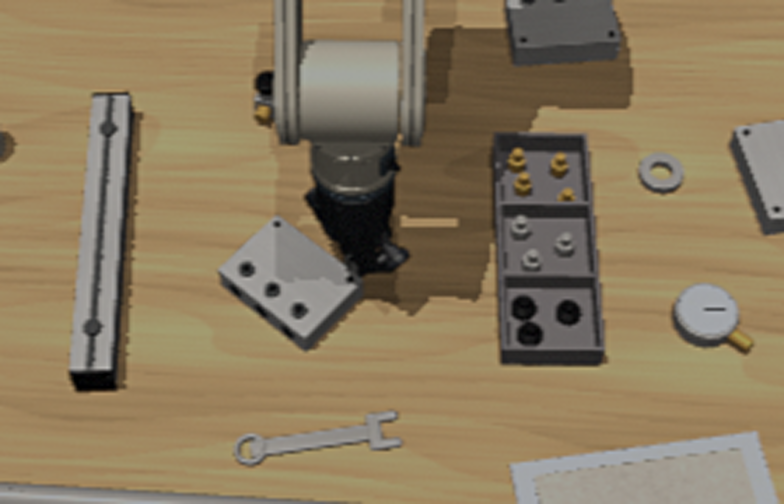

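```bash
python3 - <<'E'
from h import *
S=lambda u,v,z=.035: (px('scene',120+u/2.8,120+v/2.8,z)*1000)[:2].round(1)
T=lambda u,v,z=.035: (px('top',170+u/2.8,90+v/2.8,z)*1000)[:2].round(1)
print('corners scene',S(219,268),S(307,335),S(278,218),S(360,288))
print('plugs scene',S(247,268,.04),S(273,289,.04),S(299,310,.04))
print('top',T(420,206),T(391,204,.04),T(363,181,.04))
a=S(247,268,.04);b=S(299,310,.04);print(np.degrees(np.arctan2(*(b-a)[::-1])))
E
```

```text
corners scene [606.1 -99.4] [676.2  -3.7] [543.2 -46. ] [620.6  44.3]
plugs scene [607.3 -70.4] [629.8 -41.7] [651.8 -13.6]
top [ 604.3 -103.8] [604.9 -75.2] [627.  -47.6]
51.923050781384234
```

>>> carry_out([
  {"claw": 1,"xyz": [-5.3,2.1,0],"spin": 0.065},
  {"claw": 1,"xyz": [-10.7,3.9,0],"spin": 0.13},
  {"claw": 1,"xyz": [-16.2,5.3,0],"spin": 0.195},
  {"claw": 1,"xyz": [-21.7,6.3,0],"spin": 0.26},
  {"claw": 1,"xyz": [-27.4,7,0],"spin": 0.325},
  {"claw": 1,"xyz": [-33,7.3,0],"spin": 0.39},
  {"claw": 1,"xyz": [-38.7,7.3,0],"spin": 0.455},
  {"claw": 1,"xyz": [-44.4,6.8,0],"spin": 0.52},
  {"claw": 1,"xyz": [-44.4,6.8,0],"spin": 0.52},
])

```text
time: 4.3
position: [0.6277, 0.0141, 0.0386]
eef_rot: [0.576, 0.817, 0.0, 0.0]
force: [-0.1, -0.5, 0.5]
width: 0.0001
```

```bash
python3 s.py l4
```

```text
t 4.3 tcp [627.7  14.1  38.6] toolx [-0.336  0.942 -0.   ] tooly [0.942 0.336 0.001] yaw y 19.62
top 283 [619.3, -82.6, 94.8, 39.3, 28.4] [[568.0, -88.0], [587.0, -122.0], [670.0, -77.0], [652.0, -43.0]]
scene 1111 [617.9, -55.7, 123.1, 88.9, 29.6] [[542.0, -48.0], [586.0, -125.0], [693.0, -64.0], [649.0, 13.0]]
```

View pics/l4scene.png

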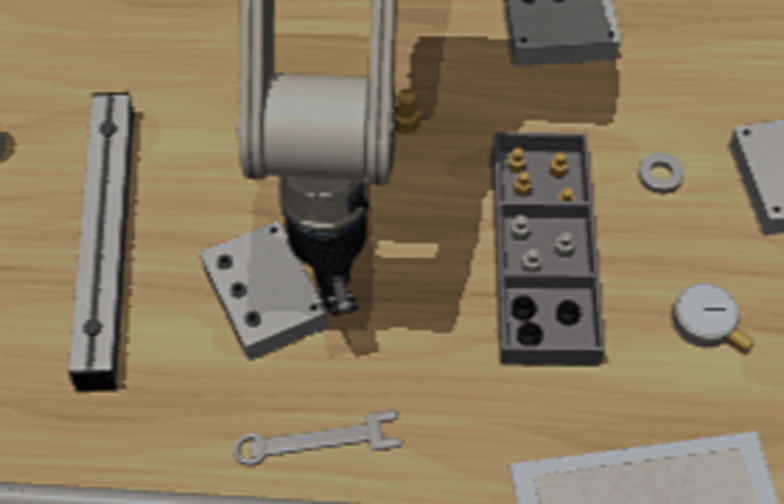

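>>> carry_out([
  {"claw": 1,"xyz": [-5,1,0],"spin": 0.04},
  {"claw": 1,"xyz": [-10,2,0],"spin": 0.08},
  {"claw": 1,"xyz": [-15,3,0],"spin": 0.12},
  {"claw": 1,"xyz": [-20,3.5,0],"spin": 0.16},
  {"claw": 1,"xyz": [-25,4,0],"spin": 0.2},
  {"claw": 1,"xyz": [-30,4,0],"spin": 0.23},
  {"claw": 1,"xyz": [-30,4,0],"spin": 0.23},
])

```text
time: 4.98
position: [0.641, -0.0129, 0.0384]
eef_rot: [0.666, 0.746, 0.0, 0.0]
force: [0.4, 0.7, 0.6]
width: 0.0002
```

```bash
python3 s.py l5
```

```text
t 4.9833 tcp [641.  -12.9  38.4] toolx [-0.114  0.994 -0.   ] tooly [0.994 0.114 0.   ] yaw y 6.53
top 85 [603.9, -120.0, 71.0, 14.1, 17.4] [[568.0, -124.0], [572.0, -137.0], [640.0, -116.0], [636.0, -103.0]]
scene 955 [618.1, -80.5, 124.2, 85.4, 17.6] [[546.0, -59.0], [572.0, -140.0], [690.0, -102.0], [664.0, -21.0]]
```

View pics/l5scene.png

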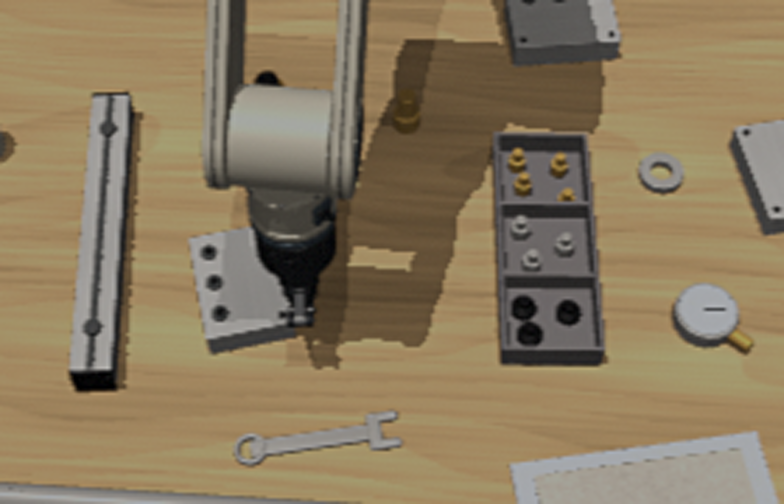

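>>> carry_out([
  {"claw": 1,"xyz": [-5,0,0],"spin": 0},
  {"claw": 1,"xyz": [-10,0,0],"spin": 0},
  {"claw": 1,"xyz": [-14,0,0],"spin": 0},
  {"claw": 1,"xyz": [-17,0,0],"spin": 0},
  {"claw": 1,"xyz": [-17,0,0],"spin": 0},
])

```text
time: 5.5
position: [0.6428, -0.0301, 0.0384]
eef_rot: [0.666, 0.746, -0.0, 0.0]
force: [0.1, 0.4, 0.1]
width: -0.0001
```

>>> carry_out([
  {"claw": 1,"xyz": [15,0,0],"spin": 0},
  {"claw": 1,"xyz": [35,0,0],"spin": 0},
  {"claw": 1,"xyz": [35,0,-40],"spin": 0},
  {"claw": 1,"xyz": [50,0,-75],"spin": 0},
  {"claw": 0,"xyz": [70,0,-80],"spin": 0},
  {"claw": -1,"xyz": [90,0,-80],"spin": 0},
  {"claw": -1,"xyz": [90,0,-80],"spin": 0},
  {"claw": -1,"xyz": [90,0,-80],"spin": 0},
])

```text
time: 6.17
position: [0.6319, 0.0615, 0.1185]
eef_rot: [0.665, 0.747, -0.0, -0.0]
force: [0.0, -0.4, 0.4]
width: 0.048
```

```bash
python3 s.py l6
```

```text
t 6.1667 tcp [631.9  61.5 118.5] toolx [-0.116  0.993 -0.   ] tooly [ 0.993  0.116 -0.   ] yaw y 6.67
top 1339 [613.6, -91.2, 120.9, 88.4, 9.7] [[547.0, -58.0], [562.0, -145.0], [681.0, -125.0], [666.0, -37.0]]
scene 1114 [613.9, -91.9, 125.2, 87.9, 9.9] [[545.0, -59.0], [560.0, -146.0], [683.0, -125.0], [668.0, -38.0]]
```

View pics/l6scene.png

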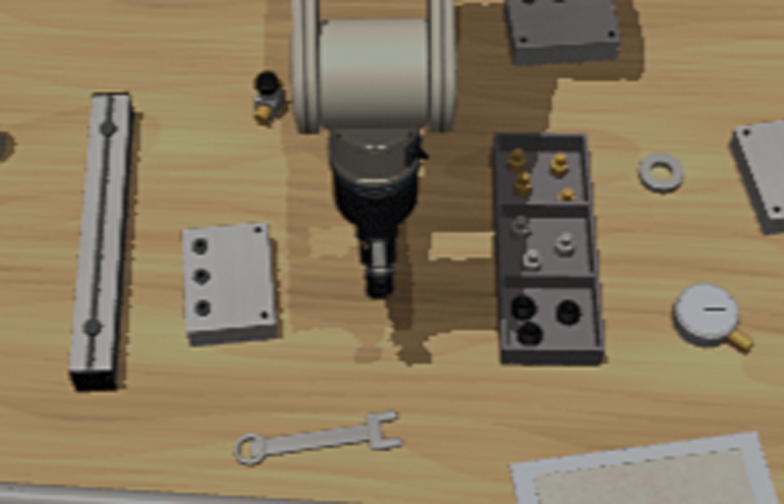

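View pics/l6top.png

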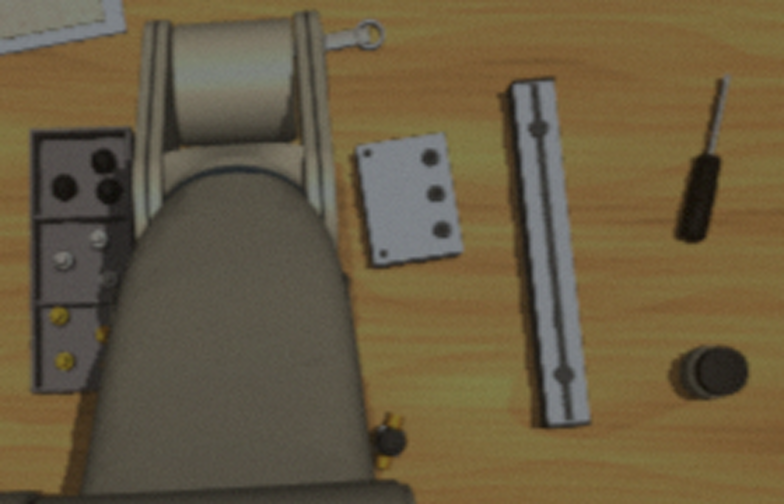

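>>> carry_out([
  {"claw": -1,"xyz": [-25,-15,0],"spin": 0.01},
  {"claw": -1,"xyz": [-50,-25,0],"spin": 0.01},
  {"claw": -1,"xyz": [-70,-35,0],"spin": 0.01},
  {"claw": -1,"xyz": [-70,-35,0],"spin": 0.01},
  {"claw": -1,"xyz": [-70,-35,30],"spin": 0.01},
  {"claw": -1,"xyz": [-70,-35,60],"spin": 0.01},
  {"claw": -1,"xyz": [-70,-35,80],"spin": 0.01},
  {"claw": -1,"xyz": [-70,-35,90],"spin": 0.01},
  {"claw": -1,"xyz": [-70,-35,90],"spin": 0.01},
])

```text
time: 7.02
position: [0.604, -0.0136, 0.0257]
eef_rot: [0.67, 0.743, -0.002, -0.002]
force: [0.0, 0.3, -1.0]
width: 0.0853
```

```bash
python3 s.py l7
```

```text
t 7.0167 tcp [604.  -13.6  25.7] toolx [-0.103  0.995  0.001] tooly [ 0.995  0.103 -0.005] yaw y 5.92
top 314 [618.3, -125.0, 120.6, 27.3, 4.3] [[557.0, -116.0], [559.0, -143.0], [679.0, -134.0], [677.0, -107.0]]
scene 1106 [613.2, -92.2, 122.1, 88.2, 10.4] [[545.0, -60.0], [561.0, -147.0], [681.0, -125.0], [665.0, -38.0]]
```

View pics/l7scene.png

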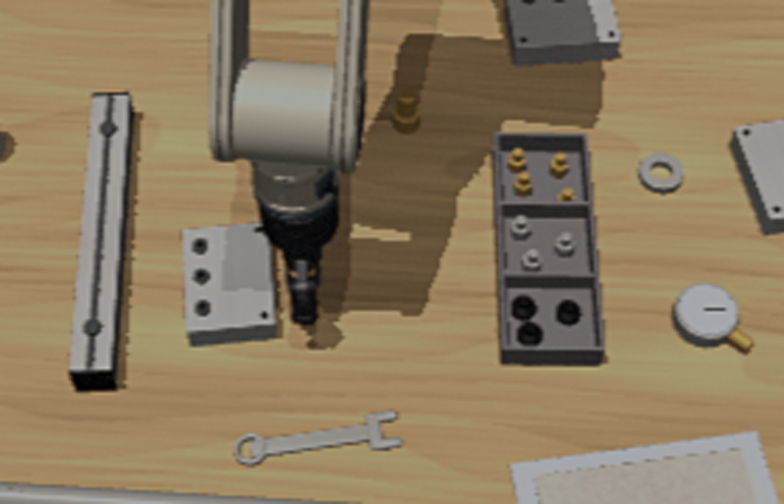

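>>> carry_out([
  {"claw": -1,"xyz": [-5,0,0],"spin": 0},
  {"claw": -1,"xyz": [-10,0,0],"spin": 0},
  {"claw": -1,"xyz": [-14,0,0],"spin": 0},
  {"claw": -1,"xyz": [-18,0,0],"spin": 0},
  {"claw": -1,"xyz": [-22,0,0],"spin": 0},
  {"claw": -1,"xyz": [-26,0,0],"spin": 0},
  {"claw": -1,"xyz": [-30,0,0],"spin": 0},
  {"claw": -1,"xyz": [-34,0,0],"spin": 0},
  {"claw": -1,"xyz": [-38,0,0],"spin": 0},
  {"claw": -1,"xyz": [-42,0,0],"spin": 0},
  {"claw": -1,"xyz": [-46,0,0],"spin": 0},
  {"claw": -1,"xyz": [-50,0,0],"spin": 0},
  {"claw": -1,"xyz": [-54,0,0],"spin": 0},
  {"claw": -1,"xyz": [-58,0,0],"spin": 0},
  {"claw": -1,"xyz": [-62,0,0],"spin": 0},
  {"claw": -1,"xyz": [-66,0,0],"spin": 0},
  {"claw": -1,"xyz": [-70,0,0],"spin": 0},
  {"claw": -1,"xyz": [-70,0,0],"spin": 0},
])

```text
time: 8.62
position: [0.6132, -0.0829, 0.0289]
eef_rot: [0.67, 0.743, 0.0, -0.0]
force: [-0.5, 3.3, 2.6]
width: 0.0854
```

```bash
python3 s.py l8
```

```text
t 8.6167 tcp [613.2 -82.9  28.9] toolx [-0.103  0.995  0.001] tooly [0.995 0.103 0.001] yaw y 5.92
scene 877 [615.6, -141.6, 123.5, 85.6, 9.1] [[548.0, -109.0], [561.0, -194.0], [683.0, -174.0], [670.0, -90.0]]
```

View pics/l8scene.png

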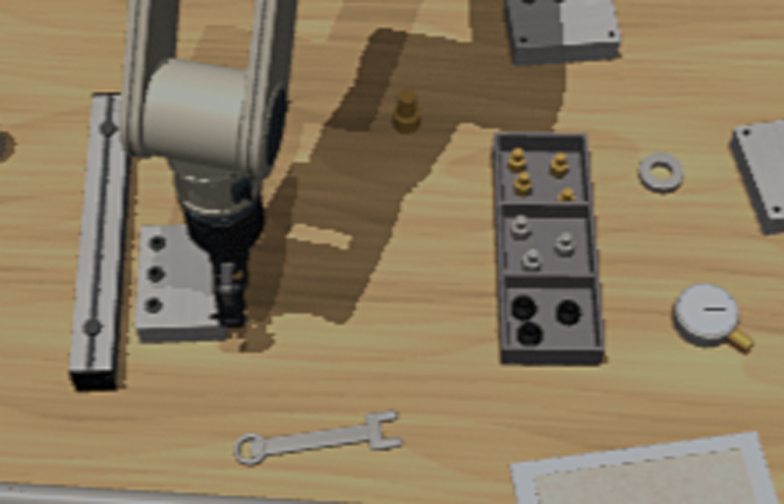

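>>> carry_out([
  {"claw": -1,"xyz": [-4,0,0],"spin": 0},
  {"claw": -1,"xyz": [-8,0,0],"spin": 0},
  {"claw": -1,"xyz": [-11,0,0],"spin": 0},
  {"claw": -1,"xyz": [-13,0,0],"spin": 0},
  {"claw": -1,"xyz": [-15,0,0],"spin": 0},
  {"claw": -1,"xyz": [-16,0,0],"spin": 0},
  {"claw": -1,"xyz": [-16,0,0],"spin": 0},
])

```text
time: 9.3
position: [0.6146, -0.0984, 0.0287]
eef_rot: [0.67, 0.743, 0.0, -0.0]
force: [-0.8, 5.7, 4.8]
width: 0.0853
```

>>> carry_out([
  {"claw": -1,"xyz": [-1,0,0],"spin": 0},
  {"claw": -1,"xyz": [-2,0,0],"spin": 0},
  {"claw": -1,"xyz": [-2,0,0],"spin": 0},
])

```text
time: 9.55
position: [0.6147, -0.1002, 0.0287]
eef_rot: [0.669, 0.743, 0.0, -0.0]
force: [-0.1, 7.3, 4.9]
width: 0.0855
```

```bash
python3 s.py l9
```

```text
t 9.55 tcp [ 614.7 -100.2   28.7] toolx [-0.104  0.995  0.001] tooly [ 0.995  0.104 -0.   ] yaw y 5.95
scene 776 [617.0, -155.9, 123.1, 76.1, 6.2] [[552.0, -125.0], [560.0, -200.0], [682.0, -187.0], [674.0, -111.0]]
```

View pics/l9scene.png

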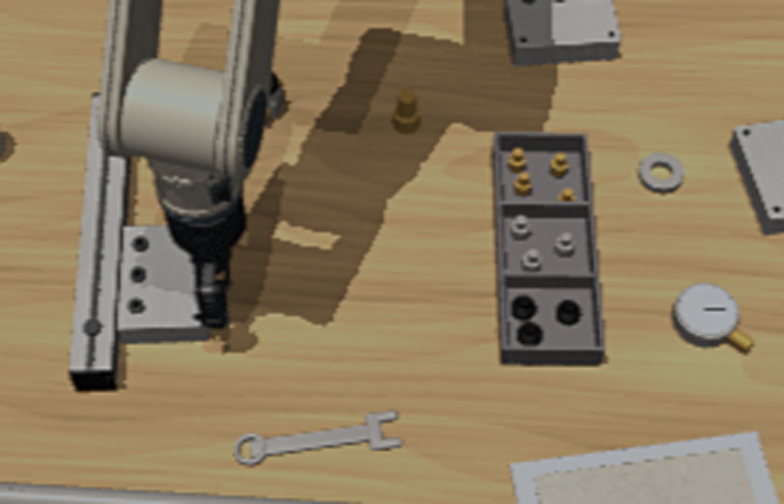

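>>> carry_out([
  {"claw": -1,"xyz": [-1,0,0],"spin": 0},
  {"claw": -1,"xyz": [-2,0,0],"spin": 0},
  {"claw": -1,"xyz": [-2,0,0],"spin": 0},
])

```text
time: 9.9
position: [0.6149, -0.1022, 0.0287]
eef_rot: [0.669, 0.743, 0.0, -0.0]
force: [0.0, 6.6, 4.7]
width: 0.0853
```

>>> carry_out([
  {"claw": -1,"xyz": [-1,0,0],"spin": 0},
  {"claw": -1,"xyz": [-1,0,0],"spin": 0},
])

```text
time: 10.07
position: [0.615, -0.1026, 0.0287]
eef_rot: [0.669, 0.743, 0.0, -0.001]
force: [-1.1, 9.6, 6.1]
width: 0.0852
```

>>> carry_out([
  {"claw": -1,"xyz": [-1,0,0],"spin": 0},
  {"claw": -1,"xyz": [-1,0,0],"spin": 0},
])

```text
time: 10.23
position: [0.6149, -0.1027, 0.0287]
eef_rot: [0.669, 0.743, 0.001, -0.001]
force: [-1.8, 15.8, 7.6]
width: 0.085
```

>>> carry_out([
  {"claw": -1,"xyz": [-1,0,0],"spin": 0},
  {"claw": -1,"xyz": [-1,0,0],"spin": 0},
])

```text
time: 10.4
position: [0.6148, -0.1029, 0.0287]
eef_rot: [0.669, 0.743, 0.001, -0.002]
force: [-2.0, 20.3, 8.6]
width: 0.0854
```

>>> carry_out([
  {"claw": -1,"xyz": [-1,0,0],"spin": 0},
  {"claw": -1,"xyz": [-1,0,0],"spin": 0},
  {"claw": -1,"xyz": [5,0,0],"spin": 0},
  {"claw": -1,"xyz": [20,0,0],"spin": 0},
  {"claw": -1,"xyz": [45,0,0],"spin": 0},
  {"claw": -1,"xyz": [75,0,-20],"spin": 0},
  {"claw": -1,"xyz": [105,0,-50],"spin": 0},
  {"claw": -1,"xyz": [140,0,-80],"spin": 0},
  {"claw": -1,"xyz": [170,0,-110],"spin": 0},
  {"claw": -1,"xyz": [200,0,-140],"spin": 0},
  {"claw": -1,"xyz": [200,0,-140],"spin": 0},
  {"claw": -1,"xyz": [200,0,-140],"spin": 0},
])

```text
time: 11.4
position: [0.5956, 0.0952, 0.1707]
eef_rot: [0.668, 0.744, 0.002, 0.002]
force: [0.5, -0.8, -0.6]
width: 0.0855
```

```bash
python3 s.py l10; python3 - <<'E'
from h import *
p,d=optics.read_camera('top');P=cloud('top',d)
q=p[110:250,250:400]; cv2.imwrite('pics/l10z.png',cv2.resize(q,None,fx=4,fy=4,interpolation=cv2.INTER_CUBIC))
m=(P[...,2]>.03)&(P[...,2]<.0375)&(P[...,1]<-.06)&(P[...,1]>-.3)&(P[...,0]>.5)&(P[...,0]<.72)
np.save('pics/l10.npy',d)
E
```

```text
t 11.4 tcp [595.6  95.2 170.7] toolx [-0.107  0.994 -0.   ] tooly [0.994 0.107 0.005] yaw y 6.13
top 1236 [616.6, -153.6, 120.2, 81.2, 6.0] [[553.0, -119.0], [561.0, -200.0], [681.0, -188.0], [672.0, -107.0]]
scene 1017 [617.3, -154.1, 122.4, 80.0, 6.0] [[552.0, -121.0], [561.0, -200.0], [682.0, -187.0], [674.0, -108.0]]
```

View pics/l10z.png

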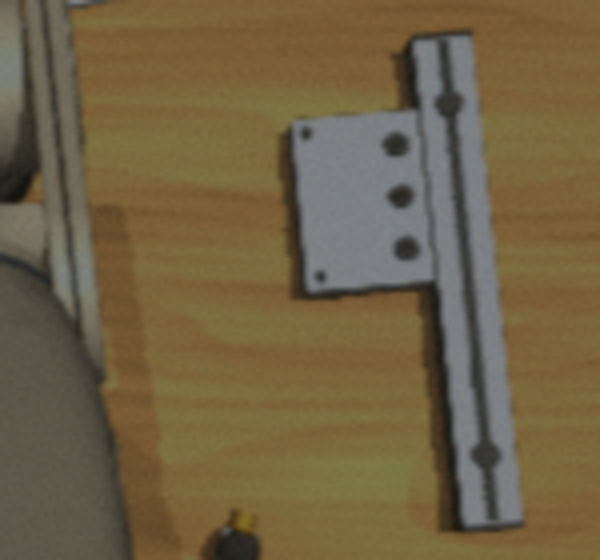

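View pics/l10scene.png

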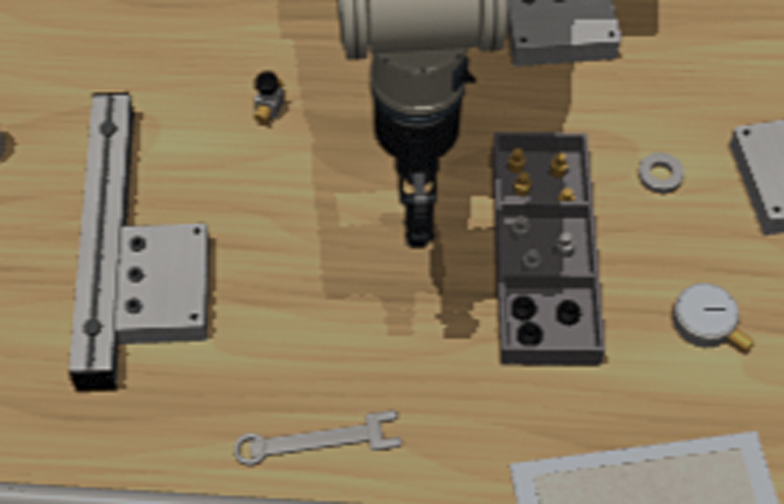

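```bash
python3 -c "
from rig import ticket; print(ticket.close_job())"
```

```text
the job is handed in; nothing more can be done
None
```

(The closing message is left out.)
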